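Put the goldsmith's bench in order

ROBOT

A 6-joint arm with a two-finger parallel gripper is mounted at the origin on the work surface. World frame = base frame: x ahead of the robot, y to its left, z up, the work surface at z = 0. Lengths are in m, angles in rad, forces in N, time in s.
With the tool pointing down it reaches from about 0.3 to 0.775 m from the base axis. Payload 14.6 kg.
Tool frame: the origin (TCP) lies between the finger pads; the fingertips stand 8 mm ahead of it and the grasp point (between the pads) lies 11 mm behind it (arm.nose_length is the distance from the TCP to the fingertips, in m); z points along the fingers, y is the direction in which the jaws open and shut (so a half turn about z gives the same grasp; the last joint's range is limited). The gripper opens to 85 mm and grips with 20 to 120 N. Pads are 22 mm wide; open, the fingers measure 114 mm over their backs; the gripper's body (76 mm by 85 mm) begins 54 mm behind the grasp point. The pads swing forward as they close: fully open they stand 13 mm farther back than shut.
Start: joints at [1.06, 0.3, 1.521, -0, 1.321, -0.067], TCP at [0.236, 0.497, 0.239] pointing down, gripper open.
Joint ranges: [-3.03, 3.03], [-0.79, 2.21], [0.23, 2.52], [-1.04, 4.18], [0, 3.07], [-2.55, 2.55]. Speed limits (rad/s): [2.22, 2.22, 2.57, 3.14, 3.14, 3.14].

INTERFACE

Orientations are given as a unit quaternion [w, x, y, z].
In Python, from plant import arm, get_image gives the robot as it stands.
- The arm moves only by the tool jog_arm, never from a script. Its argument "moves" is a list that holds one entry, the list of rows, each a list of 5 numbers: the shift along the tool's x, y, z in cm, then the turn about the tool's z in degrees, then the finger opening in cm, from 0 to 8.54. A call has 1 to 5 rows; each row is the pose to reach, as a shift and turn from the pose commanded when the call began, along the tool's axes at that moment; what a row does not reach only later rows make up. A row lasts 1/8 s, in which the tool goes at most 62.5 mm and 10.7 degrees, less where a joint would pass 70% of its speed; a pose out of reach is approached as far as the arm can. A call with a gripper value outside its range is refused whole. The fingers move at their own pace and stop on an object; "grip_force" is the grip in N (left out, the last holds). Time passes only in rows, so rows that repeat a pose let the fingers close. It gives the time, the measured TCP pose, the force and the opening at its end, in the units of the state.
- arm.sense(): the state, without advancing time (a new reading comes with each control period).
- get_image(name): name is "side" or "top"; returns a dict with "color" (384x512x3 uint8, red, green, blue), "z_map" (384x512 float32, m along the optical axis (not along the pixel's ray), 0 where there is no reading), "mtx" (3x3 intrinsics, pixels), "T" (4x4, takes a point from camera to world coordinates). Camera axes: x right, y up, looking along -z (the intrinsics and any distortion apply to the point x, -y, -z); pixel columns grow to the right and rows downward; lengths in m; the calibration is good to about 2 mm. A picture is of the moment at which its call begins.
- arm.sign_off(): hands the job in, once; it reports no verdict.
The state is a dict: "time": time; "joint_pos": joint angles; "joint_velocities": joint speeds; "tau": joint torques, N m; "tool_pos": TCP position; "ee_rot": TCP orientation; "force": force on the tool from outside, world axes, zero at the start; "moment": the same for the moment, N m; "opening": finger opening in m.
Only numpy, scipy, OpenCV 4.12 (cv2) and the standard library are available. Lean on these libraries where they do the work, as an engineer would, in place of code of your own. Each camera call takes 0.05 s, during which the arm holds its last target.

TASK

Tidy the jewellery bench: stand the dropper bottle inside the orange circle, the steel doming block inside the white square with its sides square to it, and the pot of rings inside the blue circle. Once the pot stands there, close it with the other pot, mouth-down and centred so the two lips lie flat on one another. Keep the bottle, the pot of rings and the cover upright all the way, and leave the white dish, the red polish bar and the tweezers where they are.

Things in the scene. Friction and masses are not known exactly. Their poses are not given: they have to be found in the camera images.
- pot: Steel pot standing mouth-up, blue band round it, three gold and copper rings lying in it (fixed in it). Height 42 mm, body diameter 50 mm, with a flat lip round the mouth: outer diameter 62 mm, inner 44 mm, 6 mm thick (from 36 to 42 mm up); about 0.16 kg. Take it across the lip from above. Origin: centre of its underside, z up.
- cover: The same kind of steel pot, empty, lying mouth-down: blue closed end on top, lip on the bench. Height 42 mm; lip diameter 62 mm from 0 to 6 mm up, body diameter 50 mm from 6 to 42 mm up; about 0.16 kg. Take it round the body, above the lip. Origin: centre of its mouth, on the underside, z up.
- bottle: Amber glass dropper bottle, upright: body diameter 36 mm up to 43 mm, white cap of diameter 22 mm from 50 to 62 mm, black rubber bulb up to 75 mm; about 0.09 kg. Origin: centre of its underside, z up.
- block: Steel doming block, a 40 mm cube with dark round hollows; about 0.5 kg. Origin: centre of its underside, z up, x and y square to its sides.
- pot_pad: Place of the pot of rings: fixed white round pad, diameter 92 mm, 3 mm thick, with a blue circle of inner diameter 70 mm. Origin: centre of its underside, on the bench (z up); its top is 3 mm higher.
- bottle_pad: Place of the bottle: fixed black round pad, diameter 74 mm, 3 mm thick, with an orange circle of inner diameter 56 mm. Origin: centre of its underside, on the bench (z up); its top is 3 mm higher.
- block_pad: Place of the doming block: fixed green square pad, 84 mm, 3 mm thick, with a white square outline of inner width 60 mm. Origin: centre of its underside, on the bench (z up); its top is 3 mm higher; x and y along its sides.
- dish: Bystander: small loose white porcelain dish, diameter 42 mm, 14 mm high. Origin: centre of its underside.
- rouge: Bystander: loose red bar of polish, 44 x 26 x 22 mm (x, y, z). Origin: centre of its underside.
- tweezers: Bystander: loose steel tweezers, 136 mm long, 16 mm wide, 6 mm high, lying on the far side of the bench. Origin: near the middle of their length, on the underside.
Mind the look-alikes: they are no part of the job. Leave any green or pink look-alike of the block alone.

How it is judged:
By the outcome, as a careful person would: the job done as asked, in the order asked, and still so for the second after the job is handed in, with the robot touching nothing.
It also fails if it takes over 99 s, if anything falls off the work surface, if the arm or the gripper's body presses on something with over 40 N, if the wrist force passes 120 N, or if a joint passes its speed limit or range.

## Working session

There is one attempt and no reset: what is moved stays moved. The work goes in short steps, Python scripts to look and compute and a tool call to move; the robot and the scene stay as the last step left them, time stands still between calls to the robot, and variables do not carry over. Pictures are saved under pics/ and viewed, and the job is handed in when it is done.

Besides the shell and the picture viewer there is one more tool, called after ">>>" by a JSON object that holds its "name" and its "arguments". jog_arm: Moves the arm, as the interface text tells. Its arguments: {"type":"object","properties":{"moves":{"type":"array"},"grip_force":{"type":"number"}},"required":["moves"]}

```bash
mkdir -p pics; ls
python3 - <<'E'
from plant import arm,get_image
import cv2,numpy as np
s=arm.sense()
for k in s: print(k,np.round(s[k],4))
for n in("side","top"):
    d=get_image(n); cv2.imwrite(f"pics/{n}0.png",d["color"][:,:,::-1]); print(n,d["mtx"],np.round(d["T"],4),(d["z_map"]>0).mean(), d.keys())
E
```

```text
pics
time 0.0
joint_pos [ 1.0604  0.3005  1.5216  0.      1.3207 -0.0666]
joint_velocities [ 0.0002  0.0006  0.0006  0.0005 -0.0012  0.0011]
tau [-3.00000e-03 -5.43493e+01 -3.61783e+01 -3.00000e-04  4.10000e-03
 -0.00000e+00]
tool_pos [0.2361 0.4965 0.2387]
ee_rot [-2.000e-04  2.201e-01  9.755e-01 -6.000e-04]
force [0.7681 0.2836 1.1231]
moment [ 0.0038 -0.0402  0.0003]
opening 0.0853
side [[414.77046262   0.         262.99366172]
 [  0.         414.77046262 188.85013589]
 [  0.           0.           1.        ]] [[-0.8787  0.3863 -0.2806  0.2999]
 [-0.4772 -0.6917  0.542   0.4712]
 [ 0.0153  0.6102  0.7921  0.7139]
 [ 0.      0.      0.      1.    ]] 0.9958648681640625 dict_keys(['color', 'z_map', 'mtx', 'T'])
top [[355.80164485   0.         254.36919934]
 [  0.         355.80164485 188.77344768]
 [  0.           0.           1.        ]] [[-0.0172  0.9837 -0.1792  0.4379]
 [-0.9995 -0.0124  0.0277  0.0059]
 [ 0.025   0.1796  0.9834  0.758 ]
 [ 0.      0.      0.      1.    ]] 0.9960072835286459 dict_keys(['color', 'z_map', 'mtx', 'T'])
```

View pics/side0.png

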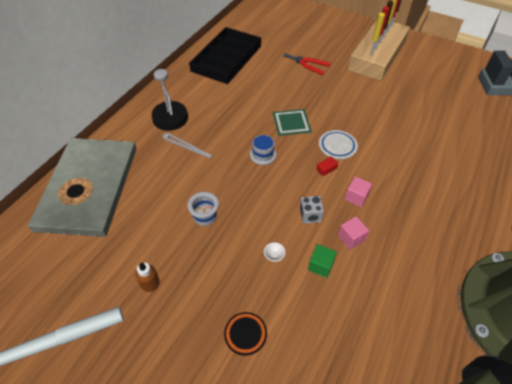

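View pics/top0.png

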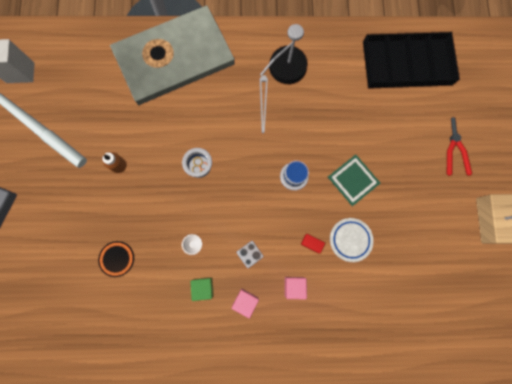

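```bash
cat > h.py <<'E'
import cv2,numpy as np
from plant import arm,get_image
def ray(d,uv):
    uv=np.atleast_2d(uv).astype(float);K=d["mtx"]
    r=np.c_[(uv[:,0]-K[0,2])/K[0,0],-(uv[:,1]-K[1,2])/K[1,1],-np.ones(len(uv))]
    return d["T"][:3,3], r@d["T"][:3,:3].T
def onz(d,uv,z):
    o,r=ray(d,uv); return o+r*((z-o[2])/r[:,2])[:,None]
def proj(d,P):
    P=np.atleast_2d(P); q=(P-d["T"][:3,3])@d["T"][:3,:3]; K=d["mtx"]
    return np.c_[K[0,0]*q[:,0]/-q[:,2]+K[0,2],K[1,1]*-q[:,1]/-q[:,2]+K[1,2]]
def cloud(d):
    v,u=np.mgrid[:384,:512]; o,r=ray(d,np.c_[u.ravel(),v.ravel()])
    return (o+r*d["z_map"].ravel()[:,None]).reshape(384,512,3)
def crop(d,u,v,w,h,s,fn):
    c=d["color"][v:v+h,u:u+w,::-1]; cv2.imwrite(fn,cv2.resize(c,None,fx=s,fy=s,interpolation=cv2.INTER_CUBIC))
E
python3 - <<'E'
from h import *
d=get_image("top"); crop(d,90,140,310,180,2.5,"pics/topc1.png")
P=cloud(d); 
for n,uv in dict(bench=(150,220),block=(249,254),green=(202,289),pot=(197,163),cover=(294,175),bottle=(107,157),dish=(192,244),bpad=(116,259),sq=(354,180),ppad=(351,240)).items():
    print(n,np.round(P[uv[1],uv[0]],4))
d=get_image("side"); crop(d,120,90,260,270,2.2,"pics/sidec1.png")
P=cloud(d); print(np.round(P[300,200],4))
E
```

```text
bench [ 0.5119  0.2074 -0.0027]
block [ 0.4373 -0.0014  0.0385]
green [0.3719 0.091  0.0393]
pot [0.6342 0.1087 0.0027]
cover [ 0.5967 -0.0969  0.0403]
bottle [0.6299 0.2756 0.0734]
dish [0.4598 0.1168 0.0041]
bpad [0.4318 0.2728 0.0028]
sq [ 0.592  -0.2329  0.0042]
ppad [ 0.4628 -0.2187  0.0009]
[ 0.532   0.2589 -0.0019]
```

View pics/topc1.png

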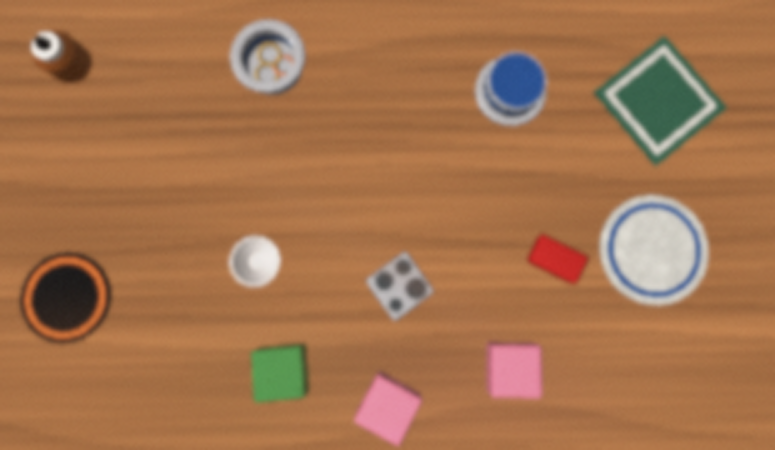

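View pics/sidec1.png

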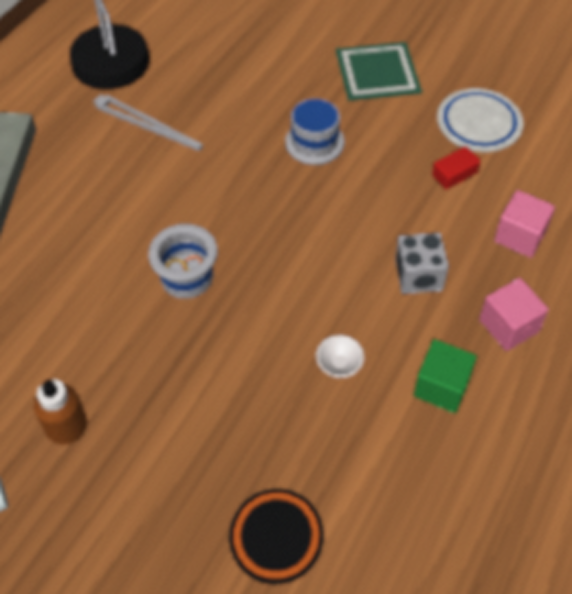

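```bash
cat > m.py <<'E'
from h import *
def blob(d,mask,P0,z,rad=30):
    """contour of mask component around projected P0"""
    u,v=proj(d,P0)[0]
    m=np.zeros_like(mask); cv2.circle(m,(int(u),int(v)),rad,255,-1); m&=mask
    cs,_=cv2.findContours(m,cv2.RETR_EXTERNAL,cv2.CHAIN_APPROX_NONE)
    c=max(cs,key=cv2.contourArea)[:,0,:]
    return c,onz(d,c,z)
def fitc(p):
    a=np.c_[2*p[:,:2],np.ones(len(p))]; x=np.linalg.lstsq(a,(p[:,:2]**2).sum(1),rcond=None)[0]
    r=np.sqrt(x[2]+x[0]**2+x[1]**2); e=np.hypot(*(p[:,:2]-x[:2]).T)-r
    return x[:2],r,e.std()
def masks(d):
    hsv=cv2.cvtColor(cv2.GaussianBlur(d["color"],(0,0),0.6),cv2.COLOR_RGB2HSV); h,s,v=[hsv[...,i].astype(int) for i in range(3)]
    M=lambda b:(b.astype(np.uint8)*255)
    return dict(nonwood=M((s<95)|((h>30)&(h<170))|(v<60)), blue=M((h>95)&(h<130)&(s>110)), orange=M((s>185)&(v>150)&(h<14)&(h>3)),
      green=M((h>60)&(h<95)&(s>60)), light=M((s<70)&(v>120)), dark=M(v<60), red=M(((h<4)|(h>174))&(s>170)), hsv=hsv)
E
python3 - <<'E'
from m import *
for n in("top","side"):
    d=get_image(n); m=masks(d); R=lambda x:np.round(x,4)
    print(n)
    for k,P0,mk,z,r in [("pot",[.63,.11,.042],"nonwood",.04,24),("coverlip",[.59,-.095,.0],"nonwood",.0,30),("covertop",[.5967,-.097,.042],"blue",.042,13),
        ("ppad",[.463,-.219,.003],"nonwood",.003,27),("bpad",[.432,.273,.003],"orange",.003,28),("bpadout",[.432,.273,.003],"nonwood",.003,28),("dish",[.46,.117,.014],"nonwood",.014,20)]:
        c,p=blob(d,m[mk],P0,z,r); x,rr,e=fitc(p); print(k,R(x),"diam",R(2*rr),"rms",R(e),len(c))
    for k,P0,mk,z,r in [("sqpad",[.592,-.233,.003],"nonwood",.003,36),("block",[.437,-.0014,.04],"nonwood",.04,20),("rouge",[.46,-.13,.022],"red",.022,20)]:
        c,p=blob(d,m[mk],P0,z,r); q=cv2.minAreaRect((p[:,:2]*1000).astype(np.float32)); print(k,np.round(q[0],1),np.round(q[1],1),q[2])
E
```

```text
top
pot [0.6265 0.1044] diam 0.0625 rms 0.0008 85
coverlip [ 0.6057 -0.1034] diam 0.0652 rms 0.0015 84
covertop [ 0.6028 -0.1019] diam 0.0402 rms 0.0006 55
ppad [ 0.464  -0.2186] diam 0.093 rms 0.0006 125
bpad [0.4471 0.256 ] diam 0.017 rms 0.0008 12
bpadout [0.4331 0.2737] diam 0.0466 rms 0.0006 66
dish [0.4596 0.1164] diam 0.0421 rms 0.0005 59
sqpad [ 592.9 -232.6] [83.5 83.9] 37.523555755615234
block [437.2  -2.1] [41.5 41.7] 34.85306167602539
rouge [ 457.1 -132.7] [41.3 23.1] 62.45002365112305
side
pot [0.6204 0.1084] diam 0.0716 rms 0.0046 93
coverlip [ 0.6098 -0.1207] diam 0.0813 rms 0.0074 85
covertop [ 0.6013 -0.1048] diam 0.0399 rms 0.0008 46
ppad [ 0.4616 -0.2204] diam 0.0929 rms 0.0009 97
bpad [0.4307 0.2716] diam 0.0623 rms 0.0005 105
bpadout [0.4307 0.2714] diam 0.0503 rms 0.0005 85
dish [0.4575 0.1142] diam 0.0419 rms 0.0005 58
sqpad [ 590.8 -234.6] [83.5 85.2] 37.43217086791992
block [430.5   7.4] [46.  64.7] 32.11831283569336
rouge [ 452.6 -128.6] [50.3 31.2] 63.722618103027344
```

Run:
```python
from m import *
ims=[]
for n in("top","side"):
    d=get_image(n); m=masks(d); R=lambda x:np.round(x,4)
    print(n)
    for k,P0,mk,z,r in [("covertop",[.602,-.102,.042],"blue",.042,18),("cap",[.63,.275,.06],"light",.062,15),("bulb",[.63,.275,.075],"dark",.072,8),("bpad",[.432,.273,.003],"nonwood",.003,40)]:
        try:
            c,p=blob(d,m[mk],P0,z,r); x,rr,e=fitc(p); print(k,R(x),"diam",R(2*rr),"rms",R(e),len(c), c.mean(0))
        except Exception as e: print(k,e)
    P=cloud(d)
    for nm,x0,y0,lo,hi in [("pot",.6265,.106,.034,.05),("cover",.602,-.102,.034,.05),("bottle",.63,.275,.05,.08),("bottlebody",.63,.275,.01,.05),("block",.437,-.002,.03,.05)]:
        q=P[(abs(P[...,0]-x0)<.045)&(abs(P[...,1]-y0)<.045)&(P[...,2]>lo)&(P[...,2]<hi)]
        (x,y),r=cv2.minEnclosingCircle((q[:,:2]*1000).astype(np.float32)); print("cloud",nm,len(q),R(np.median(q,0)),np.round([x,y,r],1))
    for P0 in([.63,.275,.05],[.602,-.102,.03],[.6265,.106,.03]):
        u,v=proj(d,P0)[0].astype(int); crop(d,u-22,v-22,44,44,5,"/tmp/a.png"); ims.append(cv2.imread("/tmp/a.png"))
cv2.imwrite("pics/objs.png",np.vstack([np.hstack(ims[:3]),np.hstack(ims[3:])]))
```

```text
top
covertop [ 0.6028 -0.1021] diam 0.0402 rms 0.0005 55 [296.36363636 171.83636364]
cap [0.6308 0.2773] diam 0.02 rms 0.0029 43 [108.02325581 157.95348837]
bulb [0.6303 0.2772] diam 0.0036 rms 0.0007 4 [106.5 157. ]
bpad [0.4331 0.2737] diam 0.0467 rms 0.0006 66 [115.53030303 258.46969697]
cloud pot 358 [0.6271 0.1043 0.0411] [627.5 104.3  31. ]
cloud cover 449 [ 0.6027 -0.1015  0.0416] [ 603.5 -102.3   24.9]
cloud bottle 111 [0.6302 0.2755 0.0621] [631.3 279.   11.8]
cloud bottlebody 226 [0.6245 0.2684 0.0422] [632.2 277.7  17.7]
cloud block 410 [ 0.4375 -0.0032  0.0392] [438.4  -2.8  27. ]
side
covertop [ 0.6013 -0.1048] diam 0.0399 rms 0.0008 46 [262.97826087 142.2173913 ]
cap [0.6271 0.2788] diam 0.0203 rms 0.0031 46 [143.5        269.34782609]
bulb [0.628  0.2778] diam 0.0075 rms 0.0007 12 [142. 266.]
bpad [0.4307 0.2714] diam 0.0503 rms 0.0005 85 [245.2        332.71764706]
cloud pot 372 [0.6271 0.1024 0.0417] [625.8 102.2  31.4]
cloud cover 331 [ 0.5999 -0.1005  0.0425] [ 602.6 -103.4   25.9]
cloud bottle 155 [0.6275 0.2792 0.0623] [630.4 277.4  11.4]
cloud bottlebody 335 [0.6202 0.2847 0.0404] [630.1 277.2  17.9]
cloud block 380 [ 0.4357 -0.0007  0.04  ] [436.5  -4.   27.2]
```

View pics/objs.png

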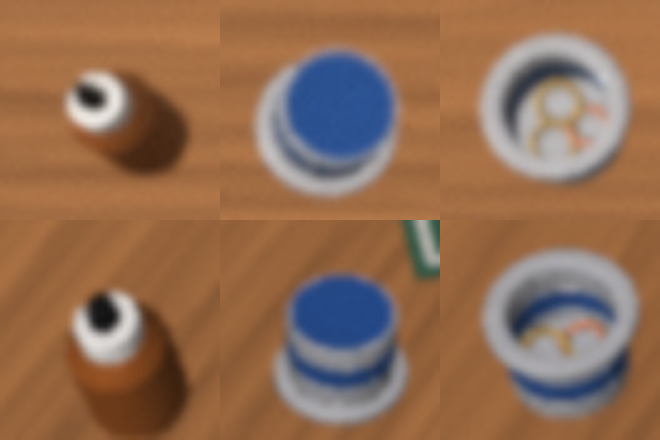

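```bash
cat > go.py <<'E'
from h import *
from scipy.spatial.transform import Rotation as Ro
def rel(goal,yaw=None):
    """goal TCP world (m), yaw = direction (deg) of tool y (jaw axis) mod 180"""
    s=arm.sense(); w,x,y,z=s["ee_rot"]; R=Ro.from_quat([x,y,z,w]).as_matrix()
    cy=np.degrees(np.arctan2(R[1,1],R[0,1]))
    t=0
    if yaw is not None: t=-((yaw-cy+90)%180-90)   # tool z is down
    sh=R.T@(np.array(goal)-s["tool_pos"])*100
    print("t",round(s["time"],2),"tcp",np.round(s["tool_pos"]*1000 if hasattr(s["tool_pos"],'shape') else s["tool_pos"],1),"jaw yaw",round(cy,1),"tilt",round(np.degrees(np.arccos(-R[2,2])),2),"j6",round(s["joint_pos"][5],2),"open",round(s["opening"],4),"F",np.round(s["force"],1))
    print("  shift cm",np.round(sh,2),"turn",round(t,1),"(other",round(t-np.sign(t)*180,1),")")
    return sh,t
E
python3 - <<'E'
from go import *
print([a for a in dir(arm) if a[0]!='_'], arm.nose_length)
rel([.6307,.2775,.15],90); rel([.6307,.2775,.15],0)
E
```

```text
['MotionError', 'nose_length', 'sense', 'sign_off'] 0.008
t 0.4 tcp [236.1 496.7 239.2] jaw yaw 64.6 tilt 0.01 j6 -0.07 open 0.0857 F [-0.4  1.2 -0.7]
  shift cm [-45.05  -2.85   8.92] turn -25.4 (other 154.6 )
t 0.4 tcp [236.1 496.7 239.2] jaw yaw 64.6 tilt 0.01 j6 -0.07 open 0.0857 F [-0.4  1.2 -0.7]
  shift cm [-45.05  -2.85   8.92] turn 64.6 (other -115.4 )
```

Run:
```python
from go import *
rel([.6307,.2775,.13],20)
```

```text
t 0.4 tcp [236.1 496.7 239.2] jaw yaw 64.6 tilt 0.01 j6 -0.07 open 0.0857 F [-0.4  1.2 -0.7]
  shift cm [-45.05  -2.85  10.92] turn 44.6 (other -135.4 )
```

>>> {"name": "jog_arm", "arguments": {"moves": [[[-6,-0.4,0,9,8.5],[-12,-0.8,1,18,8.5],[-18,-1.2,3,27,8.5],[-24,-1.6,5,36,8.5],[-30,-2,6,44.6,8.5]]], "grip_force": 40}}

```text
time: 1.02
tool_pos: [0.4996, 0.3487, 0.1783]
ee_rot: [-0.0, 0.576, 0.818, -0.0]
force: [1.1, 1.1, 0.5]
opening: 0.0846
```

Run:
```python
from go import *
rel([.6307,.2775,.13],20)
```

```text
t 1.02 tcp [499.6 348.7 178.3] jaw yaw 19.7 tilt 0.06 j6 0.21 open 0.0846 F [1.1 1.1 0.5]
  shift cm [-11.12   9.95   4.82] turn -0.3 (other 179.7 )
```

>>> {"name": "jog_arm", "arguments": {"moves": [[[-4,3.6,1.5,0,8.5],[-7.5,6.7,3,0,8.5],[-11.1,10,4.8,0,8.5],[-11.1,10,4.8,0,8.5]]]}}

```text
time: 1.52
tool_pos: [0.6317, 0.2772, 0.1286]
ee_rot: [-0.001, 0.575, 0.818, -0.001]
force: [-1.3, 0.9, 0.6]
opening: 0.0851
```

Run:
```python
from go import *
ims=[]
for n in("top","side"):
    d=get_image(n); u,v=proj(d,[.63,.277,.08])[0].astype(int); crop(d,max(u-60,0),v-60,120,120,3,"/tmp/a.png"); ims.append(cv2.imread("/tmp/a.png"))
    P=cloud(d); q=P[(P[...,2]>.10)&(P[...,2]<.15)&(abs(P[...,0]-.63)<.1)&(abs(P[...,1]-.277)<.1)]; print(n,len(q),q.min(0),q.max(0))
cv2.imwrite("pics/hov1.png",np.hstack(ims))
rel([.6307,.2775,.019],20)
```

```text
top 58 [0.58236998 0.25111364 0.13377931] [0.68365862 0.29436895 0.14981984]
side 114 [0.57735306 0.25523058 0.13519008] [0.68066523 0.30382556 0.14983555]
t 1.62 tcp [630.1 279.7 130.8] jaw yaw 19.9 tilt 0.05 j6 0.02 open 0.085 F [-0.6  0.5  0.5]
  shift cm [-2.200e-01 -1.000e-02  1.118e+01] turn -0.1 (other 179.9 )
```

View pics/hov1.png

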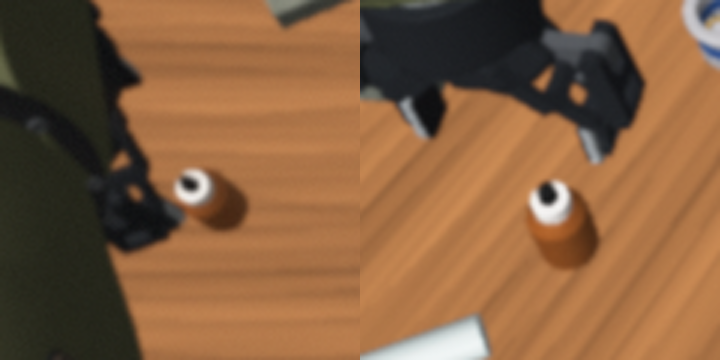

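Run:
```python
from go import *
for i in range(4):
    get_image("top"); s=arm.sense(); print(np.round(np.array(s["tool_pos"])*1000,1),np.round(s["joint_pos"],4))
```

```text
[629.8 280.3 131.6] [3.6550e-01 7.0490e-01 1.1770e+00 2.0000e-04 1.2596e+00 1.6500e-02]
[629.7 280.6 132. ] [3.6600e-01 7.0420e-01 1.1771e+00 2.0000e-04 1.2595e+00 1.6400e-02]
[629.7 280.7 132.2] [3.6620e-01 7.0400e-01 1.1771e+00 1.0000e-04 1.2596e+00 1.6300e-02]
[629.7 280.7 132.2] [3.6610e-01 7.0390e-01 1.1770e+00 1.0000e-04 1.2596e+00 1.6300e-02]
```

Run:
```python
from go import *
rel([.6307,.2775,.017],20)
```

```text
t 1.82 tcp [629.7 280.7 132.2] jaw yaw 20.0 tilt 0.06 j6 0.02 open 0.0851 F [ 0.6 -0.8  0.4]
  shift cm [-0.33 -0.03 11.52] turn 0.0 (other -180.0 )
```

>>> {"name": "jog_arm", "arguments": {"moves": [[[-0.3,0,3,0,8.5],[-0.3,0,6,0,8.5],[-0.3,0,9,0,8.5],[-0.3,0,11.5,0,8.5],[-0.3,0,11.5,0,6]]]}}

```text
time: 2.45
tool_pos: [0.6301, 0.2772, 0.015]
ee_rot: [-0.001, 0.573, 0.819, -0.001]
force: [0.2, 0.5, -0.1]
opening: 0.0692
```

>>> {"name": "jog_arm", "arguments": {"moves": [[[0,0,0,0,3],[0,0,0,0,3],[0,0,0,0,3],[0,0,0,0,3],[0,0,0,0,3]]]}}

```text
time: 3.08
tool_pos: [0.632, 0.2774, 0.0182]
ee_rot: [0.001, 0.574, 0.819, 0.001]
force: [-1.2, 0.5, 5.7]
opening: 0.0345
```

Run:
```python
from go import *
d=get_image("side"); u,v=proj(d,[.63,.277,.03])[0].astype(int); crop(d,u-50,v-50,100,100,4,"pics/g1.png")
rel([.4319,.2726,.025],20)
```

```text
t 3.12 tcp [632.  277.4  18.2] jaw yaw 20.0 tilt 0.15 j6 0.01 open 0.0349 F [-0.7  0.9  7.3]
  shift cm [  6.39 -18.96  -0.72] turn -0.0 (other 180.0 )
```

View pics/g1.png

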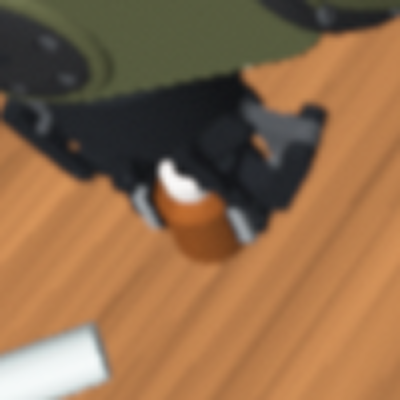

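>>> {"name": "jog_arm", "arguments": {"moves": [[[0,0,-1,0,3],[0,0,-2.5,0,3],[0.8,-2.4,-4,0,3],[2,-6,-4.5,0,3],[3.5,-10,-4.5,0,3]]]}}

```text
time: 3.75
tool_pos: [0.5247, 0.2756, 0.0629]
ee_rot: [0.001, 0.574, 0.819, 0.001]
force: [-0.1, 1.2, -0.3]
opening: 0.035
```

Run:
```python
from go import *
d=get_image("side"); u,v=proj(d,[.53,.277,.05])[0].astype(int); crop(d,u-60,v-50,120,100,4,"pics/g2.png")
rel([.4319,.2726,.025],20)
```

```text
t 3.8 tcp [519.8 275.7  61.8] jaw yaw 20.0 tilt 0.15 j6 0.08 open 0.0347 F [-1.4  2.3 -1. ]
  shift cm [ 2.72 -8.36  3.7 ] turn 0.0 (other -180.0 )
```

View pics/g2.png

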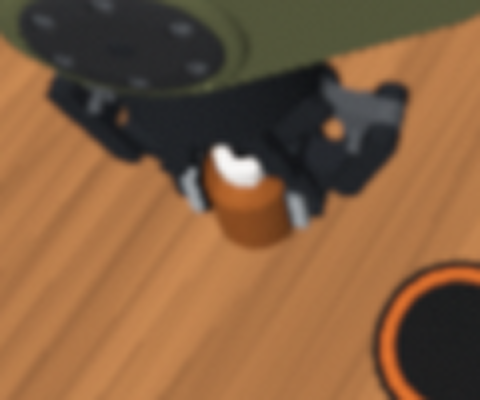

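>>> {"name": "jog_arm", "arguments": {"moves": [[[0.9,-2.8,0,0,3],[2,-6,0,0,3],[2.9,-8.9,0,0,3],[2.9,-8.9,0,0,3],[2.9,-8.9,0,0,3]]]}}

```text
time: 4.42
tool_pos: [0.4326, 0.2728, 0.0622]
ee_rot: [0.0, 0.574, 0.819, 0.001]
force: [0.0, 0.8, 0.2]
opening: 0.0348
```

>>> {"name": "jog_arm", "arguments": {"moves": [[[0,0,1,0,3],[0,0,2,0,3],[0,0,2,0,3],[0,0,2,0,3]]]}}

```text
time: 4.92
tool_pos: [0.4319, 0.2725, 0.0412]
ee_rot: [-0.0, 0.574, 0.819, -0.0]
force: [0.6, 1.3, -0.4]
opening: 0.0348
```

Run:
```python
from go import *
ims=[]
for n in("top","side"):
    d=get_image(n); u,v=proj(d,[.432,.273,.03])[0].astype(int); crop(d,u-50,v-50,100,100,4,"/tmp/a.png"); ims.append(cv2.imread("/tmp/a.png"))
cv2.imwrite("pics/g3.png",np.hstack(ims))
rel([.4319,.2726,.0215],20)
```

```text
t 5.03 tcp [431.9 272.6  41.5] jaw yaw 20.0 tilt 0.02 j6 0.14 open 0.035 F [0.9 0.1 0.4]
  shift cm [ 0. -0.  2.] turn -0.0 (other 180.0 )
```

View pics/g3.png

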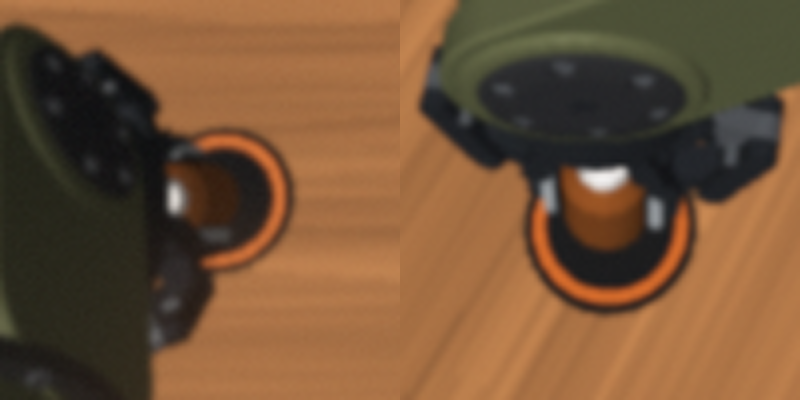

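>>> {"name": "jog_arm", "arguments": {"moves": [[[0,0,0.8,0,3],[0,0,1.5,0,3],[0,0,1.8,0,3],[0,0,1.9,0,3],[0,0,2,0,3]]]}}

```text
time: 5.65
tool_pos: [0.4319, 0.2726, 0.0214]
ee_rot: [0.0, 0.574, 0.819, 0.0]
force: [0.6, -0.7, -0.7]
opening: 0.035
```

>>> {"name": "jog_arm", "arguments": {"moves": [[[0,0,0.1,0,3],[0,0,0.1,0,3]]]}}

```text
time: 5.9
tool_pos: [0.4319, 0.2726, 0.0212]
ee_rot: [0.0, 0.574, 0.819, 0.0]
force: [-5.9, -3.9, 12.1]
opening: 0.0349
```

>>> {"name": "jog_arm", "arguments": {"moves": [[[0,0,-0.1,0,3],[0,0,-0.1,0,4],[0,0,-0.1,0,5],[0,0,-0.1,0,7],[0,0,-0.1,0,8.5]]]}}

```text
time: 6.52
tool_pos: [0.4318, 0.2725, 0.0213]
ee_rot: [-0.0, 0.574, 0.819, -0.0]
force: [0.6, 0.8, 0.6]
opening: 0.0833
```

>>> {"name": "jog_arm", "arguments": {"moves": [[[0,0,-1.5,0,8.5],[0,0,-4,0,8.5],[0,0,-7.5,0,8.5],[0,0,-12,0,8.5],[0,0,-12,0,8.5]]]}}

```text
time: 7.15
tool_pos: [0.4331, 0.2733, 0.1454]
ee_rot: [0.002, 0.574, 0.819, 0.003]
force: [0.4, -0.1, -0.6]
opening: 0.0854
```

Run:
```python
from go import *
from m import *
rel([.4372,-.0033,.14],34.85); rel([.4372,-.0033,.14],124.85)
d=get_image("side"); u,v=proj(d,[.432,.273,.03])[0].astype(int); crop(d,u-50,v-50,100,100,5,"pics/g4.png")
P=cloud(d)
for nm,x0,y0,lo,hi in [("bottle",.432,.273,.055,.08),("bottlebody",.432,.273,.008,.05)]:
    q=P[(abs(P[...,0]-x0)<.035)&(abs(P[...,1]-y0)<.035)&(P[...,2]>lo)&(P[...,2]<hi)]
    (x,y),r=cv2.minEnclosingCircle((q[:,:2]*1000).astype(np.float32)); print("cloud",nm,len(q),np.round([x,y,r],1))
```

```text
t 7.15 tcp [433.1 273.3 145.4] jaw yaw 20.0 tilt 0.39 j6 0.14 open 0.0854 F [ 0.4 -0.1 -0.6]
  shift cm [-26.13  -9.06   0.46] turn -14.9 (other 165.1 )
t 7.15 tcp [433.1 273.3 145.4] jaw yaw 20.0 tilt 0.39 j6 0.14 open 0.0854 F [ 0.4 -0.1 -0.6]
  shift cm [-26.13  -9.06   0.46] turn 75.1 (other -104.9 )
cloud bottle 170 [431.9 272.3  11.4]
cloud bottlebody 286 [432.  272.6  17.9]
```

View pics/g4.png

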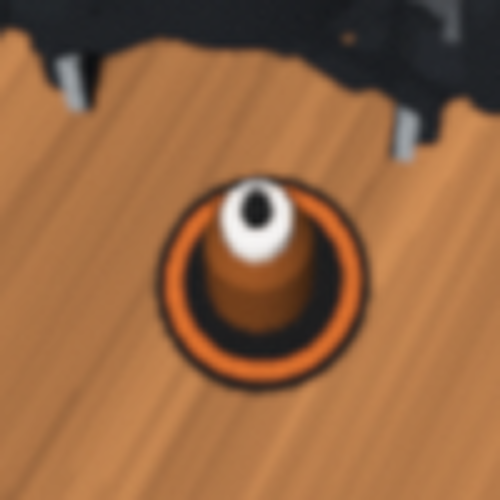

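>>> {"name": "jog_arm", "arguments": {"moves": [[[-5.5,-1.9,0,-3,8.5],[-11,-3.8,0,-6,8.5],[-16.5,-5.7,0,-9,8.5],[-22,-7.6,0.5,-12,8.5],[-26.1,-9.1,0.5,-14.8,8.5]]], "grip_force": 60}}

```text
time: 7.82
tool_pos: [0.4345, -0.0059, 0.1354]
ee_rot: [-0.001, 0.463, 0.886, -0.0]
force: [0.2, 0.2, 0.8]
opening: 0.0849
```

>>> {"name": "jog_arm", "arguments": {"moves": [[[0,0,0,0,8.5],[0,0,2,0,8.5],[0,0,4,0,8.5],[0,0,4,0,8.5],[0,0,4,0,8.5]]]}}

```text
time: 8.45
tool_pos: [0.4355, -0.0034, 0.0967]
ee_rot: [0.0, 0.463, 0.886, 0.0]
force: [-0.1, -0.2, 0.1]
opening: 0.0847
```

Run:
```python
from go import *
ims=[]
for n in("top","side"):
    d=get_image(n); u,v=proj(d,[.437,-.003,.05])[0].astype(int); crop(d,u-60,v-60,120,120,3,"/tmp/a.png"); ims.append(cv2.imread("/tmp/a.png"))
cv2.imwrite("pics/b1.png",np.hstack(ims))
rel([.4372,-.0033,.012],34.85)
```

```text
t 8.55 tcp [435.7  -3.6  97. ] jaw yaw 34.8 tilt 0.06 j6 -0.7 open 0.085 F [-0.1  0.3  0.2]
  shift cm [-0.05  0.14  8.5 ] turn -0.1 (other 179.9 )
```

View pics/b1.png

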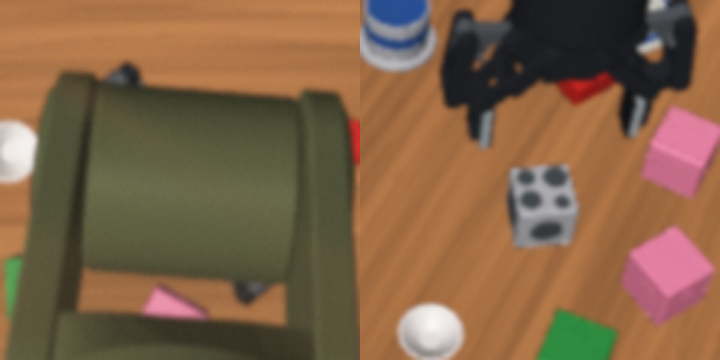

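>>> {"name": "jog_arm", "arguments": {"moves": [[[0,0.1,3,0,8.5],[0,0.1,6,0,8.5],[0,0.1,8.5,0,8.5],[0,0.1,8.5,0,6],[0,0.1,8.5,0,3.5]]]}}

```text
time: 9.18
tool_pos: [0.4368, -0.0033, 0.0124]
ee_rot: [0.001, 0.464, 0.886, 0.0]
force: [0.6, -0.5, 0.1]
opening: 0.0509
```

>>> {"name": "jog_arm", "arguments": {"moves": [[[0,0,0,0,3.5],[0,0,0,0,3.5],[0,0,0,0,3.5],[0,0,0,0,3.5]]]}}

```text
time: 9.68
tool_pos: [0.437, -0.0033, 0.0127]
ee_rot: [0.001, 0.463, 0.886, 0.0]
force: [-1.1, 0.0, 4.2]
opening: 0.0393
```

Run:
```python
from go import *
rel([.5919,-.2336,.08],37.5)
```

```text
t 9.68 tcp [437.   -3.3  12.7] jaw yaw 34.8 tilt 0.13 j6 -0.7 open 0.0393 F [-1.1  0.   4.2]
  shift cm [-27.76  -0.4   -6.69] turn -2.7 (other 177.3 )
```

>>> {"name": "jog_arm", "arguments": {"moves": [[[0,0,-1.5,0,3.5],[0,0,-4,0,3.5],[-1,0,-6.5,0,3.5],[-3.5,0,-7.5,0,3.5],[-7,-0.1,-7.5,-0.5,3.5]]]}}

```text
time: 10.3
tool_pos: [0.476, -0.0617, 0.0885]
ee_rot: [0.001, 0.459, 0.888, 0.0]
force: [0.1, 1.5, -6.4]
opening: 0.0397
```

>>> {"name": "jog_arm", "arguments": {"moves": [[[-4,0,0,-0.5,3.5],[-8,-0.1,0,-1,3.5],[-12,-0.1,0,-1.5,3.5],[-16,-0.2,0,-2,3.5],[-19,-0.3,0,-2.2,3.5]]]}}

```text
time: 10.92
tool_pos: [0.583, -0.2195, 0.0873]
ee_rot: [0.0, 0.443, 0.897, -0.0]
force: [0.3, 0.1, -5.4]
opening: 0.0389
```

>>> {"name": "jog_arm", "arguments": {"moves": [[[-1.2,0,0,0,3.5],[-1.8,0,0,0,3.5],[-1.8,0,1,0,3.5],[-1.8,0,1.5,0,3.5],[-1.8,0,1.5,0,3.5]]]}}

```text
time: 11.55
tool_pos: [0.5931, -0.2319, 0.0706]
ee_rot: [-0.001, 0.442, 0.897, 0.0]
force: [0.3, -0.1, -6.0]
opening: 0.0391
```

Run:
```python
from go import *
from m import *
ims=[]
for n in("top","side"):
    d=get_image(n); u,v=proj(d,[.592,-.2336,.03])[0].astype(int); crop(d,u-50,v-50,100,100,4,"/tmp/a.png"); ims.append(cv2.imread("/tmp/a.png"))
cv2.imwrite("pics/b2.png",np.hstack(ims))
rel([.5919,-.2336,.0157],37.5)
```

```text
t 11.65 tcp [ 593.5 -232.2   71.4] jaw yaw 37.5 tilt 0.0 j6 -1.08 open 0.0393 F [ 0.7 -0.8 -6.7]
  shift cm [-0.01 -0.21  5.57] turn -0.0 (other 180.0 )
```

View pics/b2.png

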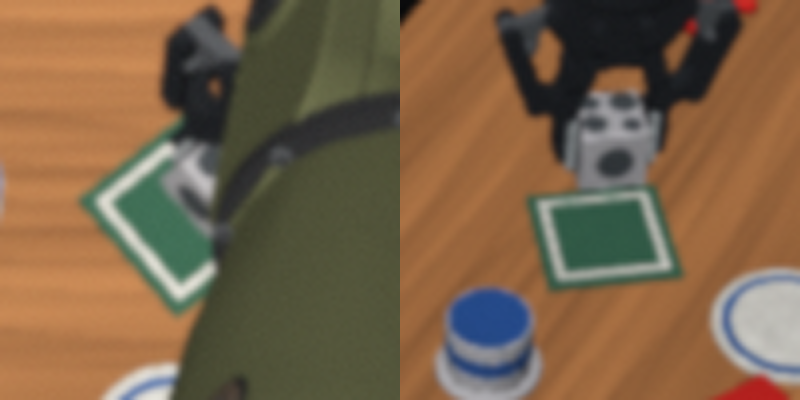

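>>> {"name": "jog_arm", "arguments": {"moves": [[[0,-0.2,1.5,0,3.5],[0,-0.2,3,0,3.5],[0,-0.2,4.3,0,3.5],[0,-0.2,5,0,3.5],[0,-0.2,5.2,0,3.5]]]}}

```text
time: 12.28
tool_pos: [0.5918, -0.2336, 0.0187]
ee_rot: [-0.0, 0.442, 0.897, -0.0]
force: [0.0, 0.3, -6.0]
opening: 0.0392
```

>>> {"name": "jog_arm", "arguments": {"moves": [[[0,0,0,0,3.5],[0,0,0.1,0,3.5],[0,0,0.2,0,3.5],[0,0,0.3,0,3.5],[0,0,0.3,0,3.5]]]}}

```text
time: 12.9
tool_pos: [0.5919, -0.2337, 0.0162]
ee_rot: [-0.0, 0.442, 0.897, -0.0]
force: [-1.0, -0.5, -5.1]
opening: 0.0394
```

Run:
```python
from go import *
rel([.5919,-.2336,.0157],37.5)
ims=[]
for n in("top","side"):
    d=get_image(n); u,v=proj(d,[.592,-.2336,.03])[0].astype(int); crop(d,u-50,v-50,100,100,4,"/tmp/a.png"); ims.append(cv2.imread("/tmp/a.png"))
cv2.imwrite("pics/b3.png",np.hstack(ims))
```

```text
t 12.9 tcp [ 591.9 -233.7   16.2] jaw yaw 37.5 tilt 0.01 j6 -1.09 open 0.0394 F [-1.  -0.5 -5.1]
  shift cm [0.01 0.01 0.05] turn -0.0 (other 180.0 )
```

View pics/b3.png

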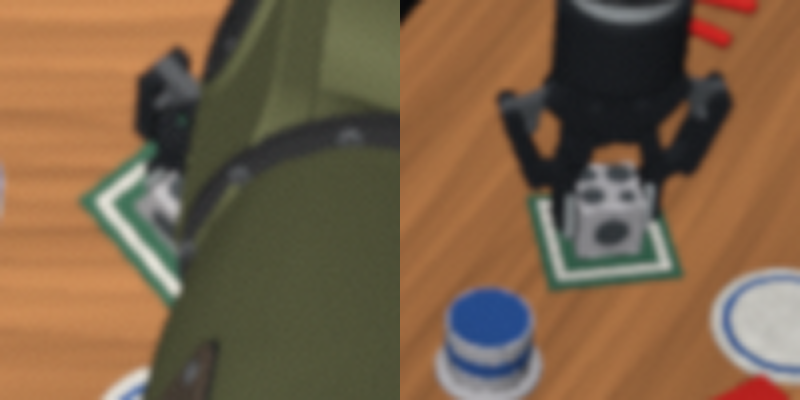

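>>> {"name": "jog_arm", "arguments": {"moves": [[[0,0,0.05,0,3.5],[0,0,0.1,0,3.5],[0,0,0.1,0,3.5]]]}}

```text
time: 13.38
tool_pos: [0.592, -0.2337, 0.0158]
ee_rot: [0.0, 0.443, 0.897, 0.0]
force: [-3.0, 2.4, 1.3]
opening: 0.039
```

>>> {"name": "jog_arm", "arguments": {"moves": [[[0,0,0,0,4.2],[0,0,0,0,5],[0,0,0,0,6.5],[0,0,0,0,8.5],[0,0,0,0,8.5]]]}}

```text
time: 14.0
tool_pos: [0.592, -0.2337, 0.0153]
ee_rot: [0.0, 0.443, 0.897, -0.0]
force: [-0.5, 0.7, -0.5]
opening: 0.0851
```

>>> {"name": "jog_arm", "arguments": {"moves": [[[0,0,-2,0,8.5],[0,0,-5,0,8.5],[0,0,-9,0,8.5],[0,0,-12,0,8.5],[0,0,-12,0,8.5]]]}}

```text
time: 14.62
tool_pos: [0.593, -0.2342, 0.1394]
ee_rot: [0.003, 0.443, 0.897, 0.0]
force: [0.4, 0.6, -1.1]
opening: 0.0855
```

Run:
```python
from m import *
from go import rel
d=get_image("side"); u,v=proj(d,[.592,-.2336,.03])[0].astype(int); crop(d,u-50,v-50,100,100,5,"pics/b4.png")
P=cloud(d); q=P[(abs(P[...,0]-.592)<.045)&(abs(P[...,1]+.2336)<.045)&(P[...,2]>.038)&(P[...,2]<.055)]
r=cv2.minAreaRect((q[:,:2]*1000).astype(np.float32)); print(len(q),r)
rel([.6265,.1033,.14],37.5)
rel([.6265,.1033,.14],90)
```

```text
210 ((592.429931640625, -233.53683471679688), (39.905433654785156, 41.93868637084961), 37.5204963684082)
t 14.68 tcp [ 592.3 -233.9  137.3] jaw yaw 37.5 tilt 0.16 j6 -1.09 open 0.085 F [-0.9 -0.3  0.1]
  shift cm [24.68 23.23 -0.3 ] turn -0.0 (other 180.0 )
t 14.68 tcp [ 592.3 -233.9  137.3] jaw yaw 37.5 tilt 0.16 j6 -1.09 open 0.085 F [-0.9 -0.3  0.1]
  shift cm [24.68 23.23 -0.3 ] turn -52.5 (other 127.5 )
```

View pics/b4.png

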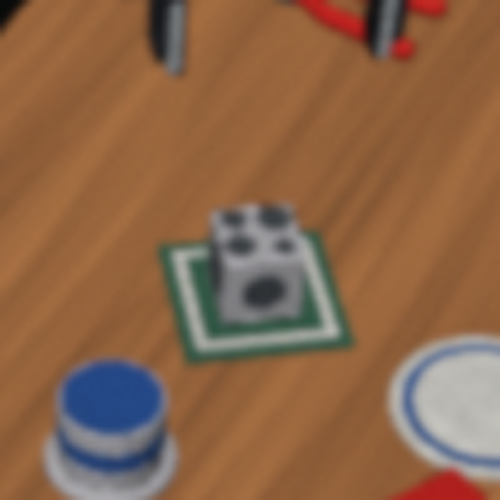

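>>> {"name": "jog_arm", "arguments": {"moves": [[[4,3.8,0,0,8.5],[8,7.6,0,0,8.5],[12,11.4,0,0,8.5],[16,15.2,0,0,8.5],[20,19,0,0,8.5]]], "grip_force": 50}}

```text
time: 15.3
tool_pos: [0.6206, 0.0424, 0.1346]
ee_rot: [-0.001, 0.443, 0.897, -0.0]
force: [1.2, -1.2, -0.1]
opening: 0.0851
```

>>> {"name": "jog_arm", "arguments": {"moves": [[[3,2.8,0,0,8.5],[4.7,4.2,0,0,8.5],[4.7,4.2,2,0,8.5],[4.7,4.2,4,0,8.5],[4.7,4.2,4,0,8.5]]]}}

```text
time: 15.92
tool_pos: [0.6247, 0.102, 0.0926]
ee_rot: [-0.002, 0.443, 0.896, -0.001]
force: [-0.9, -0.3, -0.5]
opening: 0.085
```

Run:
```python
from go import *
ims=[]
for n in("top","side"):
    d=get_image(n); u,v=proj(d,[.6265,.1033,.05])[0].astype(int); crop(d,u-60,v-60,120,120,3,"/tmp/a.png"); ims.append(cv2.imread("/tmp/a.png"))
cv2.imwrite("pics/p1.png",np.hstack(ims))
rel([.6265,.1033,.020],37.5)
```

```text
t 16.02 tcp [625.9 102.5  95.1] jaw yaw 37.4 tilt 0.03 j6 -0.55 open 0.085 F [-0.7  0.4 -0. ]
  shift cm [0.02 0.1  7.51] turn -0.1 (other 179.9 )
```

View pics/p1.png

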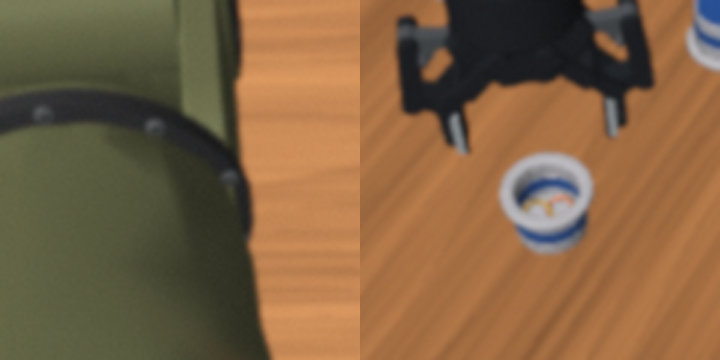

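>>> {"name": "jog_arm", "arguments": {"moves": [[[0,0.1,2.5,0,8.5],[0,0.1,5,0,8.5],[0,0.1,6.8,0,8.5],[0,0.1,7.5,0,8.5],[0,0.1,7.5,0,8.5]]]}}

```text
time: 16.65
tool_pos: [0.6268, 0.104, 0.0206]
ee_rot: [0.0, 0.443, 0.897, 0.0]
force: [-0.8, -0.0, 1.1]
opening: 0.085
```

>>> {"name": "jog_arm", "arguments": {"moves": [[[0,0,0,0,7],[0,0,0,0,6],[0,0,0,0,5.5],[0,0,0,0,5.5],[0,0,0,0,5.5]]]}}

```text
time: 17.27
tool_pos: [0.6271, 0.1041, 0.0215]
ee_rot: [0.001, 0.442, 0.897, 0.0]
force: [-2.3, -1.1, 6.3]
opening: 0.0591
```

Run:
```python
from go import *
d=get_image("side"); u,v=proj(d,[.6265,.1033,.03])[0].astype(int); crop(d,u-50,v-50,100,100,5,"pics/p2.png")
rel([.4628,-.2195,.080],37.5)
```

```text
t 17.32 tcp [627.1 104.1  21.5] jaw yaw 37.5 tilt 0.09 j6 -0.55 open 0.0595 F [-2.3 -0.1  6.8]
  shift cm [-15.69 -32.72  -5.88] turn -0.0 (other 180.0 )
```

View pics/p2.png

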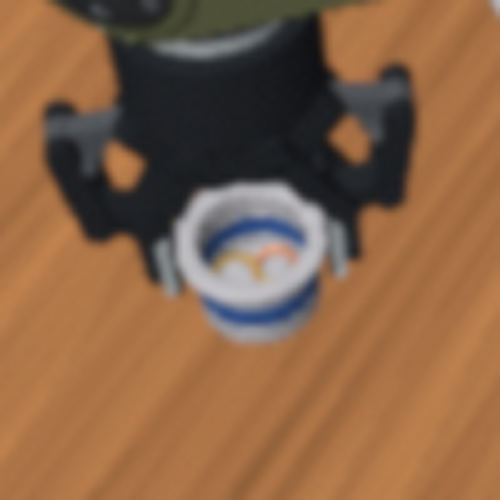

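Run:
```python
from m import *
for i in range(1):
  d=get_image("side"); P=cloud(d)
  q=(abs(P[...,0]-.6265)<.05)&(abs(P[...,1]-.1033)<.05)&(P[...,2]>.036)&(P[...,2]<.046)&(masks(d)["light"]>0)
  m=(q*255).astype(np.uint8); cs,_=cv2.findContours(m,cv2.RETR_EXTERNAL,cv2.CHAIN_APPROX_NONE); c=max(cs,key=cv2.contourArea)[:,0]
  p=onz(d,c,.042); print(fitc(p),len(c), cv2.minEnclosingCircle((p[:,:2]*1000).astype(np.float32)))
  # pads: light points outside of lip
  u,v=proj(d,[.6265,.1033,.042])[0]; print(u,v)
  for a in (37.5,):
    for s in(-1,1):
      pt=np.array([.6271,.1041,.03])+s*.031*np.array([np.cos(np.radians(a)),np.sin(np.radians(a)),0]); print(proj(d,pt), "expected pad px")
  cv2.imwrite("pics/p3.png",cv2.resize(d["color"][170:240,165:245,::-1],None,fx=7,fy=7,interpolation=cv2.INTER_CUBIC))
```

```text
(array([0.62497459, 0.10657211]), np.float64(0.02952921321358543), np.float64(0.0020460338673059762)) 88 ((623.513427734375, 108.32051849365234), 34.59669494628906)
201.7179063574913 203.6252086058383
[[217.2891556  205.43240296]] expected pad px
[[186.29484151 209.12080141]] expected pad px
```

View pics/p3.png

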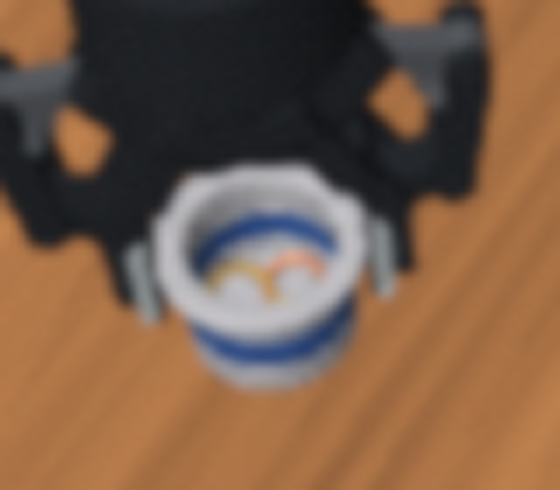

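>>> {"name": "jog_arm", "arguments": {"moves": [[[0,0,-1,0,5.5],[0,0,-2.5,0,5.5],[0,0,-4,0,5.5],[0,0,-5.5,0,5.5],[0,0,-6.2,0,5.5]]]}}

```text
time: 18.0
tool_pos: [0.627, 0.1041, 0.0838]
ee_rot: [0.001, 0.443, 0.897, 0.0]
force: [-0.2, -0.4, -1.1]
opening: 0.0592
```

Run:
```python
from go import *
d=get_image("side"); u,v=proj(d,[.6265,.1033,.08])[0].astype(int); crop(d,u-50,v-50,100,100,5,"pics/p4.png")
rel([.4628,-.2195,.080],37.5)
```

```text
t 18.05 tcp [627.1 104.1  84.2] jaw yaw 37.5 tilt 0.11 j6 -0.55 open 0.0594 F [-0.3  0.1  0.3]
  shift cm [-15.69 -32.73   0.38] turn -0.0 (other 180.0 )
```

View pics/p4.png

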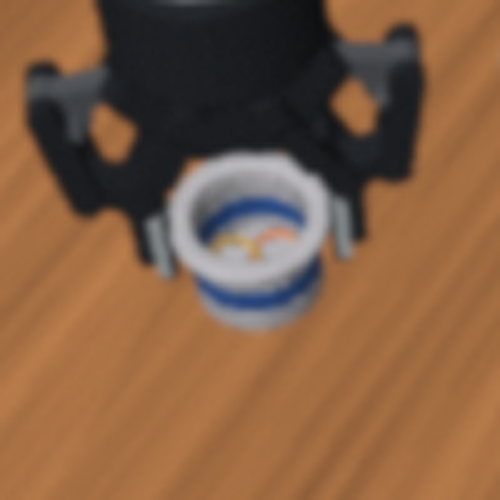

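>>> {"name": "jog_arm", "arguments": {"moves": [[[-0.8,-1.6,0,0,5.5],[-2.2,-4.6,0,0,5.5],[-3.8,-7.9,0,0,5.5],[-5.4,-11.2,0,0,5.5],[-7,-14.5,0,0,5.5]]]}}

```text
time: 18.68
tool_pos: [0.5525, -0.0414, 0.0817]
ee_rot: [-0.001, 0.443, 0.897, -0.0]
force: [0.0, -0.1, -1.7]
opening: 0.0596
```

>>> {"name": "jog_arm", "arguments": {"moves": [[[-1.6,-3.3,0,0,5.5],[-3.2,-6.6,0,0,5.5],[-4.8,-9.9,0,0,5.5],[-6.4,-13.2,0,0,5.5],[-7.7,-16,0,0,5.5]]]}}

```text
time: 19.3
tool_pos: [0.4722, -0.1996, 0.0818]
ee_rot: [-0.001, 0.443, 0.897, -0.0]
force: [0.1, -0.3, -0.7]
opening: 0.0591
```

>>> {"name": "jog_arm", "arguments": {"moves": [[[-0.7,-1.5,0,0,5.5],[-1,-2.2,0,0,5.5],[-1,-2.2,1,0,5.5],[-1,-2.2,2,0,5.5],[-1,-2.2,2,0,5.5]]]}}

```text
time: 19.92
tool_pos: [0.4624, -0.2186, 0.0611]
ee_rot: [-0.001, 0.442, 0.897, 0.0]
force: [-0.3, -0.0, -0.1]
opening: 0.0587
```

Run:
```python
from go import *
ims=[]
for n in("top","side"):
    d=get_image(n); u,v=proj(d,[.463,-.2195,.03])[0].astype(int); crop(d,u-60,v-60,120,120,3.3,"/tmp/a.png"); ims.append(cv2.imread("/tmp/a.png"))
cv2.imwrite("pics/p5.png",np.hstack(ims))
rel([.4628,-.2195,.0245],37.5)
```

```text
t 20.02 tcp [ 462.7 -219.1   62.1] jaw yaw 37.5 tilt 0.02 j6 -1.17 open 0.0594 F [-0.   0.2 -1.2]
  shift cm [-0.04 -0.02  3.76] turn 0.0 (other -180.0 )
```

View pics/p5.png

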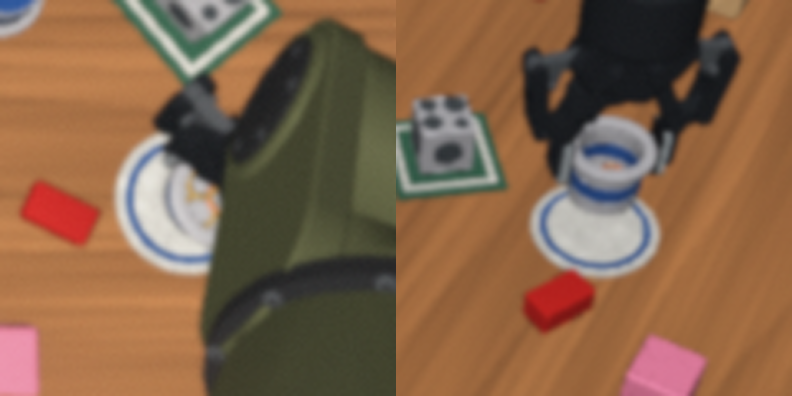

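>>> {"name": "jog_arm", "arguments": {"moves": [[[0,0,1.2,0,5.5],[0,0,2.3,0,5.5],[0,0,3,0,5.5],[0,0,3.4,0,5.5],[0,0,3.5,0,5.5]]]}}

```text
time: 20.65
tool_pos: [0.4626, -0.2195, 0.0271]
ee_rot: [-0.0, 0.443, 0.897, -0.0]
force: [0.1, 0.0, -0.9]
opening: 0.0594
```

>>> {"name": "jog_arm", "arguments": {"moves": [[[0,0,0.1,0,5.5],[0,0,0.15,0,5.5],[0,0,0.2,0,5.5],[0,0,0.2,0,5.5]]]}}

```text
time: 21.15
tool_pos: [0.4626, -0.2195, 0.0254]
ee_rot: [0.0, 0.443, 0.897, -0.0]
force: [-0.5, 0.1, -1.0]
opening: 0.0593
```

>>> {"name": "jog_arm", "arguments": {"moves": [[[0,0,0.05,0,5.5],[0,0,0.1,0,5.5],[0,0,0.1,0,5.5]]]}}

```text
time: 21.52
tool_pos: [0.4626, -0.2195, 0.0245]
ee_rot: [0.0, 0.443, 0.897, -0.0]
force: [-2.1, 0.7, 3.2]
opening: 0.0589
```

>>> {"name": "jog_arm", "arguments": {"moves": [[[0,0,0,0,6.2],[0,0,0,0,6.8],[0,0,0,0,8.5],[0,0,0,0,8.5],[0,0,0,0,8.5]]]}}

```text
time: 22.15
tool_pos: [0.4626, -0.2195, 0.0243]
ee_rot: [0.0, 0.443, 0.897, 0.0]
force: [-0.2, 0.1, -0.4]
opening: 0.0849
```

>>> {"name": "jog_arm", "arguments": {"moves": [[[0,0,-2,0,8.5],[0,0,-5,0,8.5],[0,0,-9,0,8.5],[0,0,-12,0,8.5],[0,0,-12,0,8.5]]]}}

```text
time: 22.78
tool_pos: [0.4634, -0.2199, 0.1464]
ee_rot: [0.002, 0.442, 0.897, -0.0]
force: [-1.0, 0.9, -0.1]
opening: 0.0851
```

Run:
```python
from m import *
from go import rel
d=get_image("side"); u,v=proj(d,[.463,-.2195,.03])[0].astype(int); crop(d,u-60,v-50,120,100,5,"pics/p6.png")
P=cloud(d); R=np.round
for nm,x0,y0,lo,hi in [("pot",.463,-.2195,.037,.055),("cover",.6025,-.103,.034,.05)]:
    q=P[(abs(P[...,0]-x0)<.04)&(abs(P[...,1]-y0)<.04)&(P[...,2]>lo)&(P[...,2]<hi)]
    (x,y),r=cv2.minEnclosingCircle((q[:,:2]*1000).astype(np.float32)); print("cloud",nm,len(q),R([x,y,r],1),R(np.median(q,0),4))
rel([.6025,-.103,.14],37.5)
rel([.6025,-.103,.14],0)
```

```text
cloud pot 275 [ 462.8 -219.8   31.7] [ 0.4633 -0.2212  0.0447]
cloud cover 327 [ 603.  -103.6   26.2] [ 0.6004 -0.1007  0.0426]
t 22.82 tcp [ 462.8 -219.5  144.8] jaw yaw 37.5 tilt 0.08 j6 -1.17 open 0.0852 F [-0.   1.6 -0.6]
  shift cm [ 0.75 18.18  0.49] turn -0.0 (other 180.0 )
t 22.82 tcp [ 462.8 -219.5  144.8] jaw yaw 37.5 tilt 0.08 j6 -1.17 open 0.0852 F [-0.   1.6 -0.6]
  shift cm [ 0.75 18.18  0.49] turn 37.5 (other -142.5 )
```

View pics/p6.png

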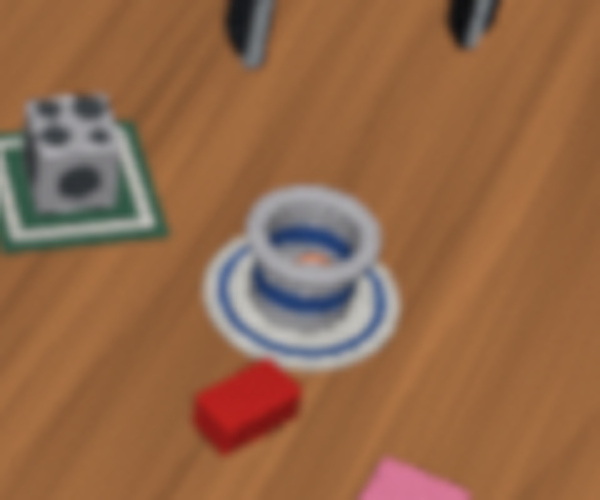

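>>> {"name": "jog_arm", "arguments": {"moves": [[[0,0,0,10,8.5],[0,0,0,20,8.5],[0,0,0,30,8.5],[0,0,0,40,8.5],[0,0,0,50,8.5]]], "grip_force": 20}}

```text
time: 23.45
tool_pos: [0.4621, -0.2192, 0.1429]
ee_rot: [-0.001, 0.782, 0.623, -0.0]
force: [0.5, 0.2, 1.2]
opening: 0.085
```

>>> {"name": "jog_arm", "arguments": {"moves": [[[0,0,0,10,8.5],[0,0,0,20,8.5],[0,0,0,30,8.5],[0,0,3,40,8.5],[0,0,4,40,8.5]]]}}

```text
time: 24.08
tool_pos: [0.4615, -0.2189, 0.1019]
ee_rot: [-0.002, 0.947, 0.322, -0.001]
force: [0.6, 0.5, 0.5]
opening: 0.0848
```

>>> {"name": "jog_arm", "arguments": {"moves": [[[0,0,0,0,8.5],[0,0,0,0,8.5],[0,0,0,0,8.5]]]}}

```text
time: 24.45
tool_pos: [0.4629, -0.2196, 0.105]
ee_rot: [0.0, 0.947, 0.322, 0.0]
force: [0.1, -0.7, -0.8]
opening: 0.0848
```

Run:
```python
from go import *
d=get_image("side"); u,v=proj(d,[.463,-.2195,.05])[0].astype(int); crop(d,u-60,v-60,120,120,4,"pics/p7.png")
rel([.4626,-.2195,.0245],-52.5)
```

```text
t 24.5 tcp [ 462.8 -219.6  104.9] jaw yaw -52.5 tilt 0.06 j6 0.4 open 0.0849 F [ 1.1  0.1 -0.8]
  shift cm [-0.01 -0.03  8.04] turn 0.0 (other -180.0 )
```

View pics/p7.png

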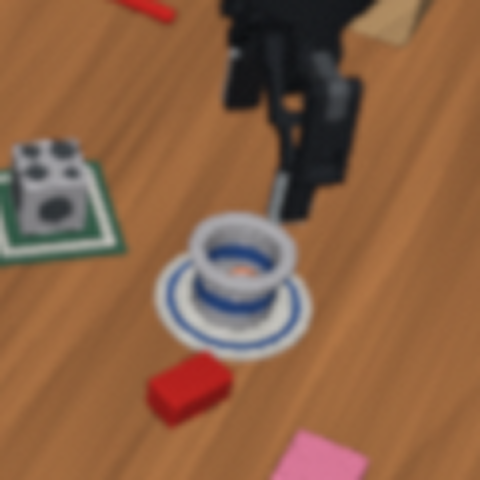

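>>> {"name": "jog_arm", "arguments": {"moves": [[[0,0,2.5,0,8.5],[0,0,5,0,8.5],[0,0,7,0,8.5],[0,0,7.8,0,8.5],[0,0,7.8,0,8.5]]]}}

```text
time: 25.12
tool_pos: [0.4626, -0.2195, 0.0265]
ee_rot: [-0.0, 0.947, 0.321, -0.0]
force: [0.6, -0.4, -0.3]
opening: 0.0849
```

>>> {"name": "jog_arm", "arguments": {"moves": [[[0,0,0,0,7.5],[0,0,0,0,6.8],[0,0,0,0,6.5],[0,0,0,0,6.3],[0,0,0,0,6.1]]]}}

```text
time: 25.75
tool_pos: [0.4628, -0.2195, 0.0269]
ee_rot: [0.0, 0.947, 0.321, 0.0]
force: [-3.6, 2.0, 9.8]
opening: 0.0615
```

>>> {"name": "jog_arm", "arguments": {"moves": [[[0,0,0,0,6],[0,0,0,0,5.9],[0,0,0,0,5.9],[0,0,0,0,5.9]]]}}

```text
time: 26.25
tool_pos: [0.4628, -0.2196, 0.027]
ee_rot: [0.0, 0.947, 0.321, 0.0]
force: [-3.2, 2.0, 8.7]
opening: 0.0614
```

Run:
```python
from go import *
d=get_image("side"); u,v=proj(d,[.463,-.2195,.05])[0].astype(int); crop(d,u-60,v-60,120,120,4,"pics/p8.png")
rel([.4626,-.2195,.0245],-52.5)
```

```text
t 26.3 tcp [ 462.8 -219.5   27. ] jaw yaw -52.5 tilt 0.03 j6 0.4 open 0.0613 F [-2.4  1.5  9.3]
  shift cm [-0.01 -0.01  0.25] turn -0.0 (other 180.0 )
```

View pics/p8.png

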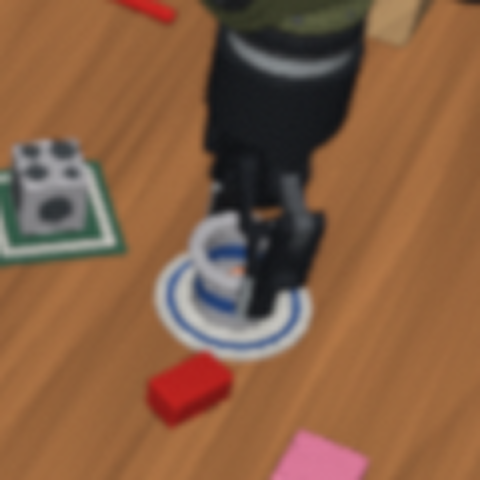

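>>> {"name": "jog_arm", "arguments": {"moves": [[[0,0,0,0,6.5],[0,0,0,0,7.5],[0,0,0,0,8.5],[0,0,0,0,8.5]]]}}

```text
time: 26.8
tool_pos: [0.4626, -0.2195, 0.0263]
ee_rot: [-0.0, 0.947, 0.321, -0.0]
force: [0.1, -0.4, 0.4]
opening: 0.0851
```

>>> {"name": "jog_arm", "arguments": {"moves": [[[0,0,-2,0,8.5],[0,0,-5,0,8.5],[0,0,-8,0,8.5],[0,0,-10,0,8.5],[0,0,-10,0,8.5]]]}}

```text
time: 27.42
tool_pos: [0.4631, -0.2198, 0.1275]
ee_rot: [0.001, 0.947, 0.321, 0.001]
force: [-0.5, -0.4, -0.5]
opening: 0.0852
```

Run:
```python
from go import *
rel([.6025,-.103,.10],-52.5)
```

```text
t 27.43 tcp [ 463.1 -219.8  127.5] jaw yaw -52.5 tilt 0.15 j6 0.4 open 0.0852 F [-0.5 -0.4 -0.5]
  shift cm [18.16 -0.79  2.76] turn -0.0 (other 180.0 )
```

>>> {"name": "jog_arm", "arguments": {"moves": [[[4,-0.2,0,0,8.5],[9,-0.4,0,0,8.5],[14,-0.6,0,0,8.5],[18.2,-0.8,0,0,8.5],[18.2,-0.8,0,0,8.5]]]}}

```text
time: 28.05
tool_pos: [0.603, -0.1004, 0.1245]
ee_rot: [-0.001, 0.947, 0.323, -0.001]
force: [-0.8, 0.2, 0.1]
opening: 0.0851
```

>>> {"name": "jog_arm", "arguments": {"moves": [[[0,0,2,0,8.5],[0,0,2.7,0,8.5],[0,0,2.7,0,8.5],[0,0,2.7,0,8.5]]]}}

```text
time: 28.55
tool_pos: [0.6023, -0.1027, 0.0999]
ee_rot: [0.0, 0.947, 0.321, 0.0]
force: [-0.1, 0.1, -0.1]
opening: 0.0847
```

Run:
```python
from go import *
ims=[]
for n in("top","side"):
    d=get_image(n); u,v=proj(d,[.6025,-.103,.05])[0].astype(int); crop(d,u-60,v-60,120,120,3,"/tmp/a.png"); ims.append(cv2.imread("/tmp/a.png"))
cv2.imwrite("pics/c1.png",np.hstack(ims))
rel([.6025,-.103,.018],-52.5)
```

```text
t 28.65 tcp [ 602.3 -102.6   99.9] jaw yaw -52.5 tilt 0.05 j6 0.69 open 0.0852 F [-0.9  0.3  0.3]
  shift cm [-0.02  0.04  8.19] turn -0.0 (other 180.0 )
```

View pics/c1.png

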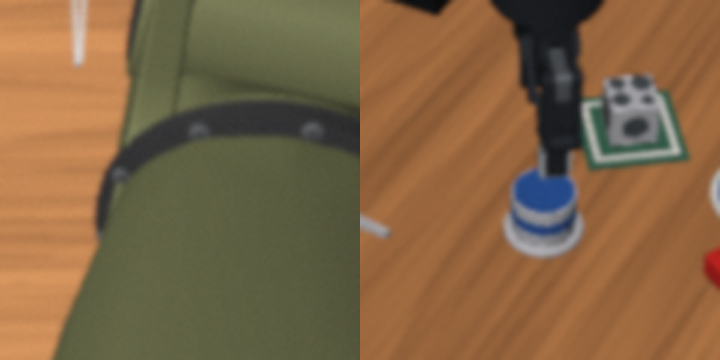

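>>> {"name": "jog_arm", "arguments": {"moves": [[[0,0,2.5,0,8.5],[0,0,5,0,8.5],[0,0,7.2,0,8.5],[0,0,8.2,0,8.5],[0,0,8.2,0,8]]]}}

```text
time: 29.28
tool_pos: [0.6021, -0.1024, 0.0173]
ee_rot: [-0.0, 0.947, 0.321, -0.0]
force: [0.0, -0.8, 0.5]
opening: 0.0799
```

>>> {"name": "jog_arm", "arguments": {"moves": [[[0,0,0,0,7],[0,0,0,0,6],[0,0,0,0,5.5],[0,0,0,0,5.1],[0,0,0,0,4.8]]]}}

```text
time: 29.9
tool_pos: [0.6023, -0.1024, 0.0176]
ee_rot: [0.0, 0.947, 0.321, 0.0]
force: [-0.4, 0.0, 3.6]
opening: 0.0493
```

>>> {"name": "jog_arm", "arguments": {"moves": [[[0,0,0,0,4.7],[0,0,0,0,4.7],[0,0,0,0,4.7]]]}}

```text
time: 30.28
tool_pos: [0.6023, -0.1024, 0.0176]
ee_rot: [0.0, 0.947, 0.321, 0.0]
force: [-2.2, -0.7, 5.3]
opening: 0.0496
```

Run:
```python
from go import *
d=get_image("side"); u,v=proj(d,[.6025,-.103,.05])[0].astype(int); crop(d,u-60,v-60,120,120,4,"pics/c2.png")
rel([.6025,-.103,.018],37.5)
```

```text
t 30.32 tcp [ 602.3 -102.4   17.6] jaw yaw -52.5 tilt 0.02 j6 0.69 open 0.0491 F [-2.3 -0.1  5. ]
  shift cm [-0.02  0.06 -0.04] turn 90.0 (other -90.0 )
```

View pics/c2.png

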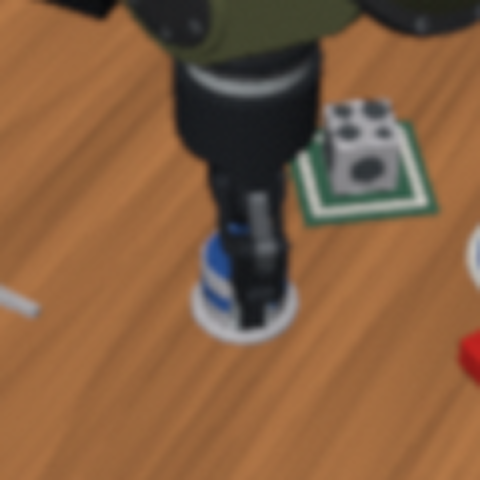

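Centred on this axis. Open, rise, turn 90° back, and grip the other way.

>>> {"name": "jog_arm", "arguments": {"moves": [[[0,0,0,0,5.5],[0,0,0,0,6.5],[0,0,0,0,8.5],[0,0,0,0,8.5],[0,0,0,0,8.5]]]}}

```text
time: 30.95
tool_pos: [0.6022, -0.1024, 0.0173]
ee_rot: [-0.0, 0.947, 0.321, 0.0]
force: [0.1, -0.3, -0.7]
opening: 0.085
```

>>> {"name": "jog_arm", "arguments": {"moves": [[[0,0,-2,0,8.5],[0,0,-4.5,0,8.5],[0,0,-5.5,-10,8.5],[0,0,-5.5,-20,8.5],[0,0,-5.5,-30,8.5]]], "grip_force": 45}}

```text
time: 31.58
tool_pos: [0.6025, -0.1025, 0.0741]
ee_rot: [0.001, 0.83, 0.558, 0.001]
force: [0.2, -0.6, -0.1]
opening: 0.0848
```

>>> {"name": "jog_arm", "arguments": {"moves": [[[0,0,0,-10,8.5],[0,0,0,-20,8.5],[0,0,0,-30,8.5],[0,0,0,-40,8.5],[0,0,0,-50,8.5]]]}}

```text
time: 32.2
tool_pos: [0.6025, -0.1025, 0.0739]
ee_rot: [0.001, 0.516, 0.856, 0.0]
force: [0.0, 0.5, 0.9]
opening: 0.0848
```

>>> {"name": "jog_arm", "arguments": {"moves": [[[0,0,0,-10,8.5],[0,0,0,-10,8.5],[0,0,0,-10,8.5],[0,0,0,-10,8.5]]]}}

```text
time: 32.7
tool_pos: [0.6022, -0.1024, 0.0726]
ee_rot: [0.0, 0.444, 0.896, 0.0]
force: [-0.8, 0.6, -0.4]
opening: 0.0851
```

Run:
```python
from go import *
rel([.6023,-.1024,.018],37.5)
```

```text
t 32.7 tcp [ 602.2 -102.4   72.6] jaw yaw 37.3 tilt 0.01 j6 -0.88 open 0.0851 F [-0.8  0.6 -0.4]
  shift cm [-0.    0.01  5.46] turn -0.2 (other 179.8 )
```

>>> {"name": "jog_arm", "arguments": {"moves": [[[0,0,2.5,0,8.5],[0,0,4.5,0,8.5],[0,0,5.4,0,8.5],[0,0,5.4,0,8],[0,0,5.4,0,7]]]}}

```text
time: 33.33
tool_pos: [0.6026, -0.1025, 0.0191]
ee_rot: [0.001, 0.443, 0.897, 0.0]
force: [-0.3, 0.2, 1.2]
opening: 0.07
```

>>> {"name": "jog_arm", "arguments": {"moves": [[[0,0,0,0,6],[0,0,0,0,5.4],[0,0,0,0,5],[0,0,0,0,4.4],[0,0,0,0,4.4]]]}}

```text
time: 33.95
tool_pos: [0.6024, -0.1024, 0.0191]
ee_rot: [0.0, 0.443, 0.897, 0.0]
force: [-2.9, 1.1, 6.7]
opening: 0.0493
```

>>> {"name": "jog_arm", "arguments": {"moves": [[[0,0,0,0,4.4],[0,0,0,0,4.4]]]}}

```text
time: 34.2
tool_pos: [0.6024, -0.1025, 0.0191]
ee_rot: [0.0, 0.443, 0.897, 0.0]
force: [-3.4, 0.3, 7.1]
opening: 0.0494
```

Run:
```python
from go import *
rel([.4627,-.2195,.12],37.5)
```

```text
t 34.2 tcp [ 602.4 -102.5   19.1] jaw yaw 37.5 tilt 0.04 j6 -0.88 open 0.0494 F [-3.4  0.3  7.1]
  shift cm [ -0.79 -18.2  -10.1 ] turn -0.0 (other 180.0 )
```

>>> {"name": "jog_arm", "arguments": {"moves": [[[0,0,-1,0,4.4],[0,0,-3,0,4.4],[0,0,-5.5,0,4.4],[0,0,-8,0,4.4],[0,-1.5,-9,0,4.4]]]}}

```text
time: 34.83
tool_pos: [0.5907, -0.1116, 0.1106]
ee_rot: [0.002, 0.442, 0.897, 0.0]
force: [0.2, -1.0, -3.0]
opening: 0.0493
```

>>> {"name": "jog_arm", "arguments": {"moves": [[[-0.1,-3,0,0,4.4],[-0.3,-6.5,0,0,4.4],[-0.5,-10,0,0,4.4],[-0.6,-13.5,0,0,4.4],[-0.7,-16,0,0,4.4]]]}}

```text
time: 35.45
tool_pos: [0.4655, -0.2154, 0.1083]
ee_rot: [-0.0, 0.443, 0.897, -0.0]
force: [0.4, 0.4, -1.0]
opening: 0.0493
```

>>> {"name": "jog_arm", "arguments": {"moves": [[[-0.1,-0.7,0,0,4.4],[-0.1,-0.7,1,0,4.4],[-0.1,-0.7,2,0,4.4],[-0.1,-0.7,2,0,4.4],[-0.1,-0.7,2,0,4.4]]]}}

```text
time: 36.08
tool_pos: [0.4628, -0.2192, 0.0882]
ee_rot: [-0.0, 0.442, 0.897, 0.0]
force: [0.5, -0.0, -2.4]
opening: 0.049
```

Run:
```python
from go import *
ims=[]
for n in("top","side"):
    d=get_image(n); u,v=proj(d,[.463,-.2195,.05])[0].astype(int); crop(d,u-50,v-50,100,100,4,"/tmp/a.png"); ims.append(cv2.imread("/tmp/a.png"))
cv2.imwrite("pics/c3.png",np.hstack(ims))
rel([.4627,-.2195,.0641],37.5)
```

```text
t 36.17 tcp [ 462.9 -219.4   88.5] jaw yaw 37.5 tilt 0.02 j6 -1.17 open 0.0494 F [ 0.5  0.7 -2. ]
  shift cm [ 0.   -0.02  2.44] turn -0.0 (other 180.0 )
```

View pics/c3.png

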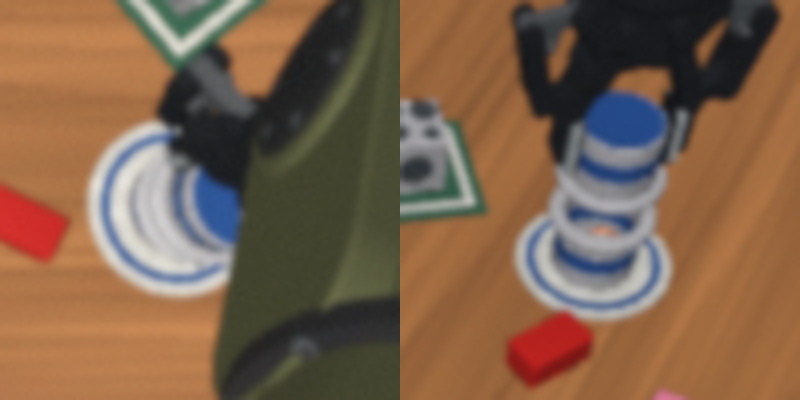

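>>> {"name": "jog_arm", "arguments": {"moves": [[[0,0,0.8,0,4.4],[0,0,1.5,0,4.4],[0,0,1.9,0,4.4],[0,0,2.1,0,4.4],[0,0,2.2,0,4.4]]]}}

```text
time: 36.8
tool_pos: [0.4626, -0.2195, 0.0662]
ee_rot: [0.0, 0.443, 0.897, -0.0]
force: [0.8, -1.5, -2.2]
opening: 0.049
```

>>> {"name": "jog_arm", "arguments": {"moves": [[[0,0,0.05,0,4.4],[0,0,0.1,0,4.4],[0,0,0.15,0,4.4],[0,0,0.15,0,4.4]]]}}

```text
time: 37.3
tool_pos: [0.4626, -0.2195, 0.0648]
ee_rot: [0.0, 0.443, 0.897, 0.0]
force: [0.1, 0.1, -1.8]
opening: 0.0493
```

Run:
```python
from go import *
d=get_image("side"); u,v=proj(d,[.463,-.2195,.05])[0].astype(int); crop(d,u-40,v-40,80,80,7,"pics/c4.png")
rel([.4627,-.2195,.0641],37.5)
```

```text
t 37.35 tcp [ 462.6 -219.5   64.8] jaw yaw 37.5 tilt 0.0 j6 -1.17 open 0.0494 F [ 0.1 -0.3 -2.2]
  shift cm [-0.01  0.01  0.07] turn -0.0 (other 180.0 )
```

View pics/c4.png

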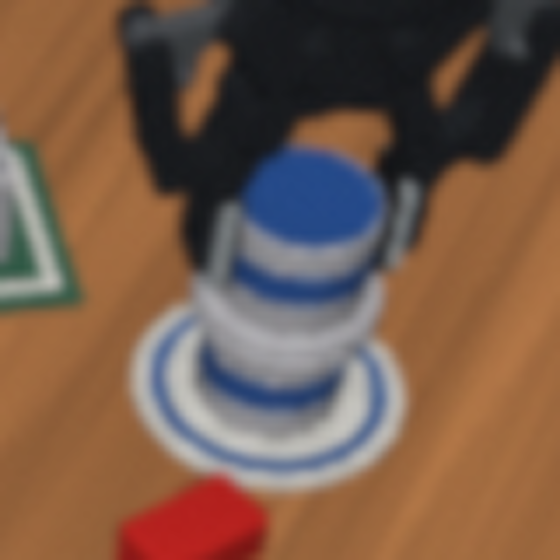

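Well aligned and nearly touching. I'll go on down the last fraction of a millimetre.

>>> {"name": "jog_arm", "arguments": {"moves": [[[0,0,0.05,0,4.4],[0,0,0.08,0,4.4],[0,0,0.08,0,4.4]]]}}

```text
time: 37.72
tool_pos: [0.4626, -0.2195, 0.0641]
ee_rot: [0.0, 0.443, 0.897, -0.0]
force: [0.7, 0.1, -0.5]
opening: 0.049
```

>>> {"name": "jog_arm", "arguments": {"moves": [[[0,0,0.03,0,4.4],[0,0,0.05,0,4.4],[0,0,0.05,0,4.4]]]}}

```text
time: 38.1
tool_pos: [0.4627, -0.2196, 0.0641]
ee_rot: [0.0, 0.442, 0.897, -0.0]
force: [-3.3, 1.0, 7.2]
opening: 0.0496
```

Contact (about 9 N). Release gently and rise straight up.

>>> {"name": "jog_arm", "arguments": {"moves": [[[0,0,-0.04,0,4.4],[0,0,-0.04,0,5.1],[0,0,-0.04,0,5.5],[0,0,-0.04,0,6.5],[0,0,-0.04,0,8.5]]]}}

```text
time: 38.72
tool_pos: [0.4626, -0.2195, 0.0639]
ee_rot: [0.0, 0.442, 0.897, -0.0]
force: [-0.0, -0.1, 0.1]
opening: 0.0806
```

>>> {"name": "jog_arm", "arguments": {"moves": [[[0,0,0,0,8.5],[0,0,-1.5,0,8.5],[0,0,-4,0,8.5],[0,0,-8,0,8.5],[0,0,-11,0,8.5]]]}}

```text
time: 39.35
tool_pos: [0.4628, -0.2196, 0.1767]
ee_rot: [0.001, 0.443, 0.897, -0.0]
force: [-0.7, 0.6, -0.1]
opening: 0.0851
```

>>> {"name": "jog_arm", "arguments": {"moves": [[[-5,0,-1,0,8.5],[-10,0,-1,0,8.5],[-14,0,-1,0,8.5],[-18,0,-1,0,8.5],[-18,0,-1,0,8.5]]]}}

```text
time: 39.98
tool_pos: [0.5725, -0.3638, 0.1838]
ee_rot: [-0.0, 0.443, 0.897, -0.0]
force: [-0.5, -0.0, 0.0]
opening: 0.0851
```

Run:
```python
from go import *
from m import *
for n in("top","side"):
    d=get_image(n); cv2.imwrite(f"pics/{n}9.png",d["color"][:,:,::-1]); P=cloud(d); mk=masks(d)
    u,v=proj(d,[.463,-.2195,.05])[0].astype(int); crop(d,u-45,v-45,90,90,6,f"pics/end_{n}.png")
    for k,P0,m,z,r in [("covertop",[.463,-.2195,.087],"blue",.087,15),("dish",[.46,.117,.014],"nonwood",.014,20)]:
        try:
            c,p=blob(d,mk[m],P0,z,r); x,rr,e=fitc(p); print(n,k,np.round(x,4),"diam",round(2*rr,4))
        except Exception as e: print(e)
    for nm,lo,hi in [("top",.075,.095),("lips",.03,.06)]:
        q=P[(np.hypot(P[...,0]-.463,P[...,1]+.2195)<.04)&(P[...,2]>lo)&(P[...,2]<hi)]
        if len(q)>5:
            (x,y),r=cv2.minEnclosingCircle((q[:,:2]*1000).astype(np.float32)); print(n,nm,len(q),np.round([x,y,r],1),np.round(np.median(q,0),4))
    q=P[(np.hypot(P[...,0]-.592,P[...,1]+.2336)<.035)&(P[...,2]>.038)&(P[...,2]<.055)]
    if len(q)>20: print(n,"block",cv2.minAreaRect((q[:,:2]*1000).astype(np.float32)))
    try:
        c,p=blob(d,mk["red"],[.457,-.132,.022],.022,20); q=cv2.minAreaRect((p[:,:2]*1000).astype(np.float32)); print(n,"rouge",q)
    except Exception as e: print(e)
s=arm.sense(); print(s["time"],s["tool_pos"])
```

```text
top covertop [ 0.4644 -0.2177] diam 0.0406
top dish [0.4596 0.1164] diam 0.0421
top top 570 [ 464.7 -218.    25. ] [ 0.465  -0.2165  0.0864]
top lips 231 [ 464.9 -218.1   30.7] [ 0.4614 -0.1987  0.0498]
top block ((593.7603149414062, -231.66183471679688), (39.692501068115234, 40.91156768798828), 37.584938049316406)
top rouge ((457.2486267089844, -132.47378540039062), (41.95149612426758, 23.09088706970215), 62.55507278442383)
side covertop [ 0.4624 -0.2209] diam 0.0397
side dish [0.4575 0.1142] diam 0.0418
side top 358 [ 463.8 -218.5   26.3] [ 0.4621 -0.2132  0.0874]
side lips 258 [ 463.  -218.    30.4] [ 0.4569 -0.1986  0.0506]
side block ((592.5651245117188, -234.0277862548828), (40.313575744628906, 45.135833740234375), 38.75296401977539)
side rouge ((452.77655029296875, -128.65530395507812), (50.312808990478516, 30.870656967163086), 63.722618103027344)
40.075 [ 0.57187861 -0.36213738  0.18429066]
```

View pics/end_side.png

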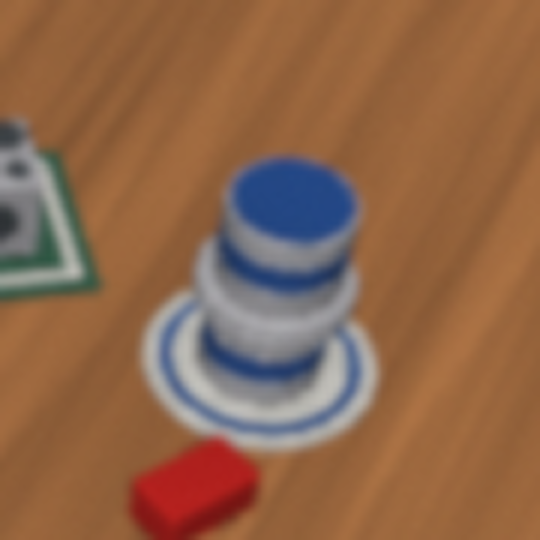

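View pics/top9.png

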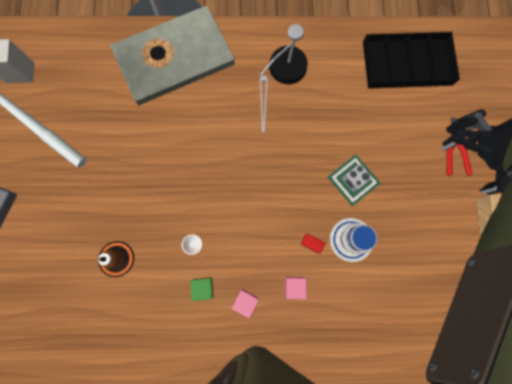

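View pics/side9.png

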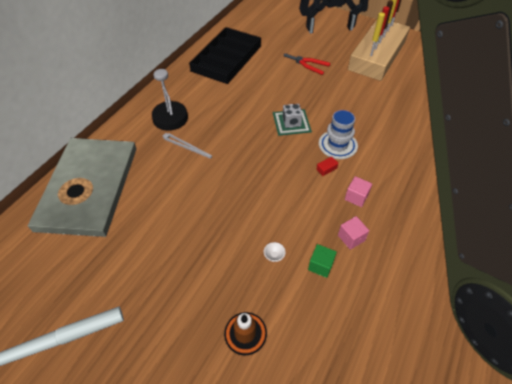

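Run:
```python
from plant import arm
s=arm.sense(); print(s["time"],s["force"]); print(arm.sign_off())
```

```text
40.075 [ 0.6045427  -0.71598477 -0.42682093]
the job is handed in; nothing more can be done
None
```

I handed the job in at about 40 s of the 99 s allowed; it reports no verdict, so the results below are my own last checks.

I placed the bottle, then the block, then the pot of rings. I then squeezed the pot and the cover lightly across two directions to centre each on the gripper, and set the cover on the pot mouth-down.

| Thing | Last check |
|---|---|
| Bottle | Upright inside the orange circle, about 1.5 mm off centre |
| Block | Inside the white square, about 0.1° off square in the top view |
| Pot of rings | Inside the blue circle |
| Cover | Its top is within about 1 mm of the lips' centre and at the expected height for lips lying flat |
| Dish and red bar | Measured at the same places as before, to within 0.4 mm |
| Tweezers, green and pink blocks | Look unmoved in the pictures; I did not measure them |
| Arm | Clear of everything, with no force on the tool |

- **Camera disagreement:** the two cameras differ by about 2 mm throughout, within the stated calibration. For the block, the side view's last fit came out at 38.8° against 37.6° from above. The side fit also measured the block as 45 mm wide, so I trusted the top view.
- **Pot grip:** the gripper opening read 59.4 mm on the pot's 62 mm lip at 50 N. It read 61.4 mm in the later 20 N squeeze. The pot stayed upright throughout.

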